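# Change over a three-station milling fixture with a ball-knob cam clamp

### The job

Change over the milling fixture. Turn its black ball knob anticlockwise until the clamp bar is fully open, take out every machined cover (bright boss) and lay it flat in the blue tray, then put every raw cover (all red-brown) in a nest of its own and press it down past the spring plunger until it sits level on the nest floor. With all of them seated, turn the ball knob clockwise as far as it goes, so that the bar is fully home over the covers, and leave the other things on the bench alone.

Things in the scene. Friction and masses are not known exactly. Their poses are not given: they have to be found in the camera images.
- fixture: Blue-grey fixture, bolted down (place and yaw vary). Origin: bench level under the middle nest; x away from the robot, y to the left along the three nests (pitch 80 mm), z up. Base 15 mm thick, x -55..75, y -215..134 mm. Near rail (x -32.5 mm) 15 mm, far rail (x +32.5 mm) 12.5 mm, ribs beside the nests (3 mm thick) 8 mm above the base.
- plunger_2_nose (a point): Centre of the round brass nose (18 mm ball, slippery, spring 3.5 N) that stands 7 mm out of the middle nest's far rail; each nest has one. A cover just put down hangs on the nose, its far edge (or all of it) up to 13 mm up. About 15 N down on the boss snaps it past the nose and level; the nose then holds it to the near rail. It lifts out straight up easily.
- nest_1 (a point): Centre of the floor of the right-hand (nearest the knob) nest, 15 mm above the bench; axes as the fixture's. A seated cover lies here, its 72 mm side along the fixture's y; 2.5 mm of play to rails and ribs (near rail and ribs rounded on top), pressed home it is pushed 2.5 mm towards the near rail. Fingers have room beside the boss along the row, not towards the bar.
- nest_2 (a point): Centre of the floor of the middle nest, 15 mm above the bench; axes as the fixture's. A seated cover lies here, its 72 mm side along the fixture's y; 2.5 mm of play to rails and ribs (near rail and ribs rounded on top), pressed home it is pushed 2.5 mm towards the near rail. Fingers have room beside the boss along the row, not towards the bar.
- nest_3 (a point): Centre of the floor of the left-hand nest, 15 mm above the bench; axes as the fixture's. A seated cover lies here, its 72 mm side along the fixture's y; 2.5 mm of play to rails and ribs (near rail and ribs rounded on top), pressed home it is pushed 2.5 mm towards the near rail. Fingers have room beside the boss along the row, not towards the bar.
- clamp_knob (a joint): Turn of the ball knob about its upright axis, rad: 0 = bar fully open (stop; white line on the cam disc at the green dot), growing clockwise from above to 2.8 = fully clamped (stop; line at the red dot). Friction about 0.18 N m, stays where left. 2.8 rad move the bar 12 mm. A full turn takes several grasps.
- knob_ball (a point): Centre of the knob's black ball, 40 mm diameter, smooth and slippery (friction 0.35): pads closed above or below its widest part slide off. 90 mm above the bench on a 14 mm stem, over a 66 mm cam disc whose top is 27 mm above the bench. It is 12 mm in x, -165 mm in y from the fixture's origin.
- clamp_bar_edge (a point): Middle of the near edge of the steel clamp bar on the far rail, 28.5 to 36.5 mm above the bench (1.5 mm over a seated plate). Fully open: 33 mm in x from the fixture's origin, clear of the nests; clamped: 21 mm, over the covers' far edges. A cover that is not level is in its way.
- raw_1: Raw cover: dull red-brown primer all over; plate 60 x 72 mm (x, y), 12 mm thick, square boss 30 x 30 mm in its middle rising 24 mm above the plate (36 mm overall), sides parallel; 0.35 kg. Origin: centre of the underside, z up. Same after half a turn. Take it by the boss. On the bench right of the fixture. May be absent (None from the start).
- raw_2: Raw cover: dull red-brown primer all over; plate 60 x 72 mm (x, y), 12 mm thick, square boss 30 x 30 mm in its middle rising 24 mm above the plate (36 mm overall), sides parallel; 0.35 kg. Origin: centre of the underside, z up. Same after half a turn. Take it by the boss. On the bench right of the fixture. May be absent (None from the start).
- raw_3: Raw cover: dull red-brown primer all over; plate 60 x 72 mm (x, y), 12 mm thick, square boss 30 x 30 mm in its middle rising 24 mm above the plate (36 mm overall), sides parallel; 0.35 kg. Origin: centre of the underside, z up. Same after half a turn. Take it by the boss. On the bench right of the fixture. May be absent (None from the start).
- done_1: Machined cover: bright bare-metal boss with dark bore; red-brown plate 60 x 72 mm (x, y), 12 mm thick, square boss 30 x 30 mm in its middle rising 24 mm above the plate (36 mm overall), sides parallel; 0.35 kg. Origin: centre of the underside, z up. Same after half a turn. Take it by the boss. Starts clamped in a nest. May be absent (None from the start).
- done_2: Machined cover: bright bare-metal boss with dark bore; red-brown plate 60 x 72 mm (x, y), 12 mm thick, square boss 30 x 30 mm in its middle rising 24 mm above the plate (36 mm overall), sides parallel; 0.35 kg. Origin: centre of the underside, z up. Same after half a turn. Take it by the boss. Starts clamped in a nest. May be absent (None from the start).
- done_3: Machined cover: bright bare-metal boss with dark bore; red-brown plate 60 x 72 mm (x, y), 12 mm thick, square boss 30 x 30 mm in its middle rising 24 mm above the plate (36 mm overall), sides parallel; 0.35 kg. Origin: centre of the underside, z up. Same after half a turn. Take it by the boss. Starts clamped in a nest. May be absent (None from the start).
- tray_in (a point): Centre of the inner floor (4 mm above the bench) of the shallow blue tray left of the fixture, 200 x 140 mm outside (x, y), walls 4 mm thick, rim 22 mm above the bench; x, y along its sides. Fixed, place varies. At most two machined covers come; both fit flat, one behind the other along x.
- chip_brush: Bystander: white plastic brush, 195 mm long, on the bench in front of the fixture; leave it alone.
- spanner: Bystander: open-ended spanner, 155 mm long, in front at the right; leave it alone.
- marker: Bystander: black and white paint marker, 124 mm long, in front at the left; leave it alone.
- mallet: Bystander: rubber mallet, 252 mm long, behind the fixture; leave it alone.
Mind the look-alikes: they are no part of the job. Leave any orange or yellow look-alike of the raw_2 alone.

How it is judged:
By the outcome, as a careful person would: the job done as asked, in the order asked, and still so for the second after the job is handed in, with the robot touching nothing.
Of done_1, done_2, done_3 only 1 to 2 are there at a start; the rules pass over those that are not, and their reading is None.
Of raw_1, raw_2, raw_3 only 2 to 3 are there at a start; the rules pass over those that are not, and their reading is None.
At some moment in a run one of raw_1, raw_2, raw_3 may be knocked a few centimetres aside while the robot is not near it.
Once in a run the grip may slacken for a moment while it holds something.
It also fails if it takes over 210 s, if anything falls off the work surface, if the arm or the gripper's body presses on something with over 40 N, if the wrist force passes 120 N, or if a joint passes its speed limit or range.

### The arm

A 6-joint arm with a two-finger parallel gripper is mounted at the origin on a cart in front of the work surface, level with it; the furniture and walls round the work are solid. World frame = base frame: x ahead of the robot, y to its left, z up, the work surface at z = 0. Lengths are in mm, angles in degrees, forces in N, time in s.
With the tool pointing down it reaches from about 350 to 850 mm from the base axis. Payload 8.1 kg.
Tool frame: the origin (TCP) lies between the finger pads; the fingertips stand 25 mm ahead of it and the grasp point (between the pads) lies 6 mm ahead of it (r.tcp_to_tips is the distance from the TCP to the fingertips, in mm); z points along the fingers, y is the line along which they close (so a half turn about z gives the same grasp; the last joint's range is limited). The gripper opens to 85 mm and grips with 20 to 120 N. Pads are 22 mm wide; open, the fingers measure 114 mm over their backs; the gripper's body (76 mm by 85 mm) begins 54 mm behind the grasp point. The pads swing forward as they close: fully open they stand 13 mm farther back than shut.
Start: joints at [-80.466, 7.471, 85.268, -0, 87.261, -4.893], TCP at [149.509, -581.079, 256.292] pointing down, gripper open.
Joint ranges: [-169.43, 169.43], [-51.17, 129.36], [1.28, 143.12], [-76.62, 256.62], [0, 156.53], [-152.29, 152.29]. Speed limits (degrees/s): [136.94, 136.94, 159.86, 180, 180, 180].

### API

Orientations are given as [roll, pitch, yaw] about the fixed x, y, z axes, in that order (R = Rz(yaw) Ry(pitch) Rx(roll)).
In Python, from bench import r gives the robot as it stands.
- The arm moves only by the tool apply_moves, never from a script. Its arguments are lists of equal length, an entry for each row: "angular": the turn, a rotation vector about the world's x, y, z in units of 8 degrees (1.0 is 8 degrees), a list of three; "travel": the shift along the world's x, y, z in units of 40 mm (1.0 is 40 mm), a list of three; "jaw": the opening, from 0 (shut) to 1 (fully open). A call has 1 to 20 rows; each row shifts and turns the commanded pose from where the row before left it; what a row does not reach is not made up. A row lasts 1/8 s, in which the tool goes at most 62.5 mm and 10.7 degrees, less where a joint would pass 70% of its speed; a pose out of reach is approached as far as the arm can. A call is refused whole if a number of a shift passes 1 or a number of a turn 1, either way. A call with a gripper value outside its range is refused whole. The fingers move at their own pace and stop on an object; "force" is the grip in N (left out, the last holds). Time passes only in rows, so rows that do not move let the fingers close. It gives the time, the measured TCP pose, the force, the opening and the grip force at its end, in the units of the state.
- r.sense(): the state, without advancing time (a new reading comes with each control period).
- r.snapshot(name): name is "scene" or "top" or "wrist"; returns a dict with "color" (400x640x3 uint8, red, green, blue), "fx", "fy", "cx", "cy" (pixels), "R" (3x3) and "t" (3): a world point X has camera coordinates R X + t; the wrist camera has in their place "mount" (4x4, takes a point from camera to tool coordinates, whose origin is the TCP and whose axes are the flange's). Camera axes: x right, y down, z forward; pixel columns grow to the right and rows downward; lengths in mm; the calibration is good to about 2 mm. The wrist camera is an equidistant fisheye: a pixel r from the principal point sees the ray r / f radians off the axis. A picture is of the moment at which its call begins: read the wrist's pose just before it. There is no depth.
- r.hand_in(): hands the job in; it is judged then, once.
The state is a dict: "time": time; "joint_pos": joint angles; "qd": joint speeds; "joint_efforts": joint torques, N m; "tool_pos": TCP position; "tcp_rot": TCP orientation; "ft_force": force on the tool from outside, world axes, zero at the start; "wrist_torque": the same for the moment, N m; "finger_gap": finger opening in mm; "grip_force": force on a finger pad.
Only numpy, scipy, OpenCV 4.12 (cv2) and the standard library are available. Lean on these libraries where they do the work, as an engineer would, in place of code of your own. Each camera call takes 0.05 s, during which the arm holds its last target. There are 200 camera calls.

## Working session

There is one attempt and no reset: what is moved stays moved. The work goes in short steps, Python scripts to look and compute and a tool call to move; the robot and the scene stay as the last step left them, time stands still between calls to the robot, and variables do not carry over. Pictures are saved under pics/ and viewed, at most 14 in all, crops included, and the job is handed in when it is done.

Besides the shell and the picture viewer there is one more tool, called as name(argument=value, ...), one argument or row to a line, values as JSON. apply_moves: Moves the arm, as the interface text tells. Its arguments: {"type":"object","properties":{"angular":{"type":"array"},"travel":{"type":"array"},"jaw":{"type":"array"},"force":{"type":"number"}},"required":["angular","travel","jaw"]}

```bash
ls; mkdir -p pics
python3 - <<'E'
from bench import r
import cv2,numpy as np
s=r.sense();print(s['time'],s['tool_pos'],s['tcp_rot'],s['finger_gap'])
for n in('top','scene'):
    d=r.snapshot(n);cv2.imwrite(f'pics/{n}0.png',d['color'][:,:,::-1])
    print(n,d['fx'],d['fy'],d['cx'],d['cy'],np.round(d['R'],4).tolist(),np.round(d['t'],2).tolist())
E
```

```text
pics
0.0 [ 149.4287033  -580.56140752  255.2448709 ] [-1.79893372e+02 -9.63295005e-03  1.44245425e+01] 85.75527601099523
top 500.8894590386767 500.8894590386767 323.22374712599475 199.21750888424327 [[0.0155, -0.9998, -0.0116], [-0.9862, -0.0133, -0.1652], [0.165, 0.014, -0.9862]] [-154.41, 597.81, 1653.28]
scene 456.88985385555105 456.88985385555105 320.04575197338335 202.24973531384344 [[-0.8755, -0.4832, -0.0031], [-0.3069, 0.561, -0.7688], [0.3732, -0.6721, -0.6395]] [420.82, 339.72, 1260.63]
```

View pics/top0.png

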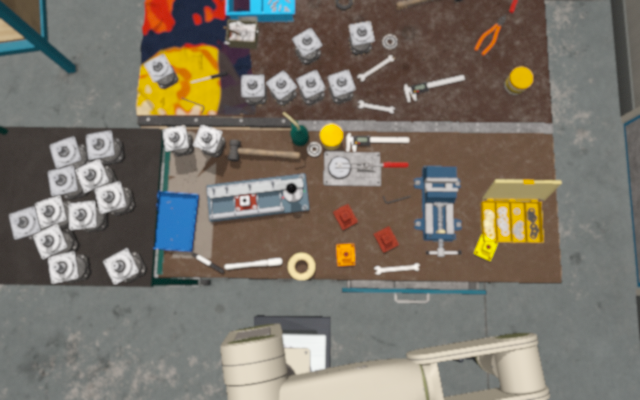

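View pics/scene0.png

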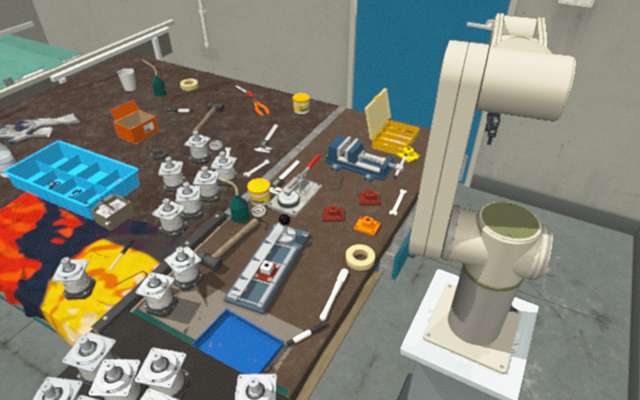

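Top view: the raw covers (red-brown) are at about (345,217) and (386,240). The look-alikes are orange at (346,255) and yellow at (487,247). One machined cover sits in the middle nest at (245,201). The knob is at (291,188) and the tray at (177,222). Next I'll enlarge a crop to check these choices.

```bash
cat > h.py <<'E'
from bench import r
import cv2,numpy as np
from scipy.spatial.transform import Rotation as Ro
def bp(d,u,v,z):
    R,t=np.array(d['R']),np.array(d['t'])
    c=-R.T@t; ray=R.T@np.array([(u-d['cx'])/d['fx'],(v-d['cy'])/d['fy'],1])
    return c+ray*(z-c[2])/ray[2]
def wbp(d,s,u,v,z):
    T=np.eye(4);T[:3,:3]=Ro.from_euler('xyz',s['tcp_rot'],degrees=True).as_matrix();T[:3,3]=s['tool_pos']
    M=T@np.array(d['mount']);a=np.array([u-d['cx'],v-d['cy']]);rr=np.hypot(*a);th=rr/d['fx']
    ray=M[:3,:3]@np.r_[a/max(rr,1e-9)*np.sin(th),np.cos(th)];c=M[:3,3]
    return c+ray*(z-c[2])/ray[2]
def wproj(d,s,X):
    T=np.eye(4);T[:3,:3]=Ro.from_euler('xyz',s['tcp_rot'],degrees=True).as_matrix();T[:3,3]=s['tool_pos']
    p=np.linalg.inv(T@np.array(d['mount']))@np.r_[X,1];th=np.arctan2(np.hypot(p[0],p[1]),p[2]);k=d['fx']*th/np.hypot(p[0],p[1])
    return np.round([d['cx']+k*p[0],d['cy']+k*p[1]],1)
def st():
    s=r.sense();print('t',round(s['time'],2),'pos',np.round(s['tool_pos'],1),'rot',np.round(s['tcp_rot'],1),'F',np.round(s['ft_force'],1),'gap',round(s['finger_gap'],1),'grip',round(s['grip_force'],1),'j',np.round(s['joint_pos'],0));return s
E
python3 - <<'E'
from h import *
d=r.snapshot('top')
c=d['color'][:,:,::-1][160:280,150:410]
cv2.imwrite('pics/crop1.png',cv2.resize(c,None,fx=3,fy=3,interpolation=cv2.INTER_CUBIC))
for n,u,v,z in[('raw345',345,217,36),('raw386',386,240,36),('done',245,201,51),('knob',291,188,90),('tray',177,222,4)]:print(n,bp(d,u,v,z).round())
E
```

```text
raw345 [ 542. -221.   36.]
raw386 [ 466. -359.   36.]
done [590. 120.  51.]
knob [630. -38.  90.]
tray [520. 362.   4.]
```

View pics/crop1.png

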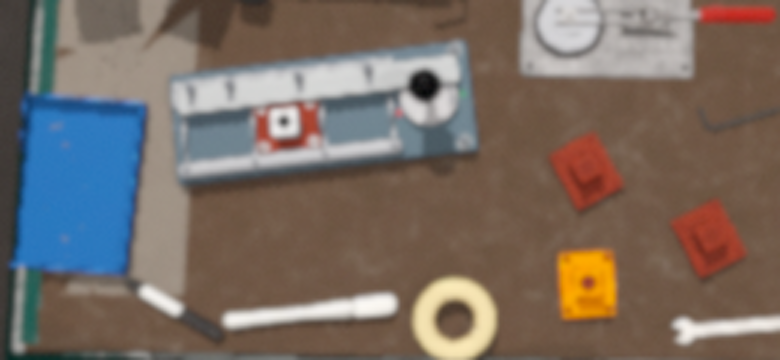

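The crop confirms the two dull red raw covers at about (586,171) and (709,239). The orange one at (586,284) is a look-alike to leave alone. There is one machined cover in the middle nest at (285,121), the knob is at (425,84), and the tray corners are readable.

Run:
```python
from h import *
d=r.snapshot('top')
def P(u,v,z): return bp(d,150+(u+.5)/3-.5,160+(v+.5)/3-.5,z)[:2]
q=[(170,76),(465,40),(478,152),(182,186)]  # base corners: far-left, far-right, near-right, near-left
W=np.array([P(u,v,15) for u,v in q]);L=np.array([(75,134),(75,-215),(-55,-215),(-55,134)],float)
A=L-L.mean(0);B=W-W.mean(0)
yaw=np.arctan2((A[:,0]*B[:,1]-A[:,1]*B[:,0]).sum(),(A*B).sum())
c,s=np.cos(yaw),np.sin(yaw);R=np.array([[c,-s],[s,c]]);o=W.mean(0)-R@L.mean(0)
print('yaw',np.degrees(yaw),'o',o,'res',np.round(W-(o+L@R.T),1).tolist())
print('done boss',P(285,121,51),'pred',o+R@[-2.5,0]);print('knob',P(425,84,90),'pred',o+R@[12,-165])
print('tray',[P(u,v,22).round().tolist() for u,v in[(23,95),(147,103),(130,273),(15,265)]])
print('A boss',P(588,168,36),'plate',P(586,171,6));print('B',P(710,235,36),P(709,239,6))
for n,q in(('A',[(549,157),(594,132),(624,186),(581,212)]),('B',[(671,213),(717,200),(747,247),(706,279)])):
    w=np.array([P(u,v,8) for u,v in q]);e=np.roll(w,-1,0)-w
    print(n,w.mean(0).round(1),np.hypot(*e.T).round(),np.degrees(np.arctan2(e[:,1],e[:,0])).round())
```

```text
yaw 7.73584501524118 o [593.67781504 121.57676268] res [[0.5, -0.7], [0.8, 2.5], [-2.1, 2.2], [0.7, -4.0]]
done boss [593.3160589  121.21384723] pred [591.20056708 121.24024736]
knob [630.65782512 -39.51596329] pred [627.77861695 -40.3063288 ]
tray [[624.0, 432.0], [617.0, 287.0], [421.0, 295.0], [428.0, 427.0]]
A boss [ 546.40491521 -222.8151576 ] plate [ 546.91298115 -221.48152309]
B [ 472.29858214 -360.61664837] [ 470.41622561 -362.83901616]
A [ 545.9 -222.6] [60. 72. 58. 74.] [ -60. -151.  122.   31.]
B [ 475.2 -364. ] [55. 63. 60. 85.] [ -73. -148.  128.   28.]
```

apply_moves(
  angular=[
    [0,0,0],
    [0,0,0],
    [0,0,0],
    [0,0,0],
    [0,0,0],
    [0,0,0],
    [0,0,0],
    [0,0,0],
    [0,0,0],
    [0,0,0],
    [0,0,0],
    [0,0,0],
    [0,0,0],
    [0,0,0],
    [0,0,0],
  ],
  travel=[
    [0.86,0.96,-0.1],
    [0.86,0.96,-0.1],
    [0.86,0.96,-0.1],
    [0.86,0.96,-0.1],
    [0.86,0.96,-0.1],
    [0.86,0.96,-0.1],
    [0.86,0.96,-0.1],
    [0.86,0.96,-0.1],
    [0.86,0.96,-0.1],
    [0.86,0.96,-0.1],
    [0.86,0.96,-0.1],
    [0.86,0.96,-0.1],
    [0.86,0.96,-0.1],
    [0.86,0.96,-0.1],
    [0,0,0],
  ],
  jaw=[1,1,1,1,1,1,1,1,1,1,1,1,1,1,1],
  force=70,
)

```text
time: 2.08
tool_pos: [632.1, -40.3, 198.8]
tcp_rot: [-179.9, 0.1, 14.6]
ft_force: [-0.4, -0.8, -0.1]
finger_gap: 85.1
grip_force: 0.0
```

Run:
```python
from h import *
s=st();d=r.snapshot('wrist');cv2.imwrite('pics/w1.png',d['color'][:,:,::-1]);print(d['fx'],d['cx'],d['cy'],np.round(d['mount'],3).tolist())
print(wproj(d,s,[630,-40,90]),wproj(d,s,[594,121,15]))
```

```text
t 2.08 pos [632.1 -40.3 198.8] rot [-1.799e+02  1.000e-01  1.460e+01] F [-0.4 -0.8 -0.1] gap 85.1 grip 0.0 j [-8. 14. 83.  0. 82. 67.]
309.70691628693146 322.43875777114084 202.72740508020405 [[0.0, -0.959, -0.285, 72.569], [1.0, 0.0, -0.0, 0.883], [0.0, -0.285, 0.959, -118.078], [0.0, 0.0, 0.0, 1.0]]
[320.5 211.5] [169.8 183.9]
```

View pics/w1.png

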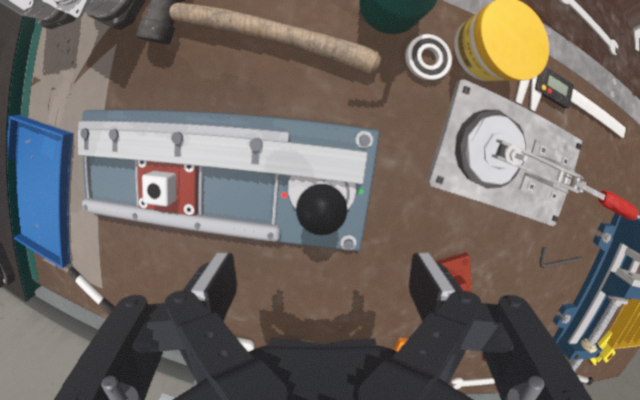

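The wrist view shows the ball at (321,209), about 2 px from my prediction. The cam line is at the red dot side, so it is clamped. The base corners also read clearly: (82,111), (378,130) and (360,250).

Run:
```python
from h import *
s=st();d=r.snapshot('wrist')
print('ball',wbp(d,s,321,209,90))
for u,v,l in((82,111,(75,134)),(378,130,(75,-215)),(360,250,(-55,-215))):
    a=np.radians(7.74);R=np.array([[np.cos(a),-np.sin(a)],[np.sin(a),np.cos(a)]])
    w=wbp(d,s,u,v,15)[:2];print(w,'origin',w-R@l)
print('done',wbp(d,s,154,188,51))
```

```text
t 2.12 pos [631.3 -42.  199.2] rot [-1.80e+02  1.00e-01  1.46e+01] F [ 0.2 -0.9 -0.2] gap 85.4 grip 0.0 j [-8. 14. 84. -0. 82. 67.]
ball [631.05907789 -41.69525513  90.        ]
[653.01525285 261.86195144] origin [596.74539708 118.98192019]
[700.07164011 -80.96145641] origin [596.799166  121.9789193]
[573.14365572 -99.82021765] origin [598.68680598 120.62829669]
done [597.79092236 119.63895411  51.        ]
```

apply_moves(
  angular=[
    [0,0,0],
    [0,0,0],
    [0,0,0],
    [0,0,0],
    [0,0,0],
    [0,0,0],
    [0,0,0],
    [0,0,0],
    [0,0,0],
    [0,0,0],
  ],
  travel=[
    [0,0.05,-0.9],
    [0,0,-0.9],
    [0,0,-0.9],
    [0,0,0],
    [0,0,0],
    [0,0,0],
    [0,0,0],
    [0,0,0],
    [0,0,0],
    [0,0,0],
  ],
  jaw=[1,1,1,1,0.3,0.3,0.3,0.3,0.3,0.3],
  force=70,
)

```text
time: 3.42
tool_pos: [632.1, -39.4, 95.0]
tcp_rot: [-179.9, -0.2, 14.5]
ft_force: [-5.1, 9.8, 9.3]
finger_gap: 37.3
grip_force: 68.8
```

apply_moves(
  angular=[
    [0,0,0],
    [0,0,0],
    [0,0,0],
    [0,0,0],
    [0,0,0],
    [0,0,0],
    [0,0,0],
    [0,0,0],
  ],
  travel=[
    [0,0,0],
    [0,0.04,-0.18],
    [0,0,0],
    [0,0,0],
    [0,0,0],
    [0,0,0],
    [0,0,0],
    [0,0,0],
  ],
  jaw=[0.65,0.65,0.65,0.3,0.3,0.3,0.3,0.3],
  force=70,
)

```text
time: 4.42
tool_pos: [630.8, -39.6, 85.2]
tcp_rot: [-180.0, 0.0, 14.4]
ft_force: [-3.5, 3.5, 2.7]
finger_gap: 37.7
grip_force: 69.7
```

apply_moves(
  angular=[
    [0,0,0.5],
    [0,0,0.5],
    [0,0,0.7],
    [0,0,0.7],
    [0,0,0.7],
    [0,0,0.7],
    [0,0,0.7],
    [0,0,0.7],
    [0,0,0],
  ],
  travel=[
    [0,0,0],
    [0,0,0],
    [0,0,0],
    [0,0,0],
    [0,0,0],
    [0,0,0],
    [0,0,0],
    [0,0,0],
    [0,0,0],
  ],
  jaw=[0.3,0.3,0.3,0.3,0.3,0.3,0.3,0.3,0.3],
  force=70,
)

```text
time: 5.55
tool_pos: [631.3, -40.2, 85.2]
tcp_rot: [180.0, 0.0, 56.0]
ft_force: [-1.0, -0.8, 1.8]
finger_gap: 37.6
grip_force: 69.7
```

Run:
```python
from h import *
s=st();print(s['wrist_torque']);d=r.snapshot('top')
c=d['color'][:,:,::-1][160:280,150:410]
w=r.snapshot('wrist')['color'][:,:,::-1]
cv2.imwrite('pics/c2.png',np.vstack([cv2.resize(c,(640,295),interpolation=cv2.INTER_CUBIC),w[:300]]))
```

```text
t 5.55 pos [631.3 -40.2  85.2] rot [180.   0.  56.] F [-1.  -0.8  1.8] gap 37.6 grip 69.7 j [-8. 20. 89. -0. 71. 26.]
[0.09814968 0.33150591 0.11196266]
```

View pics/c2.png

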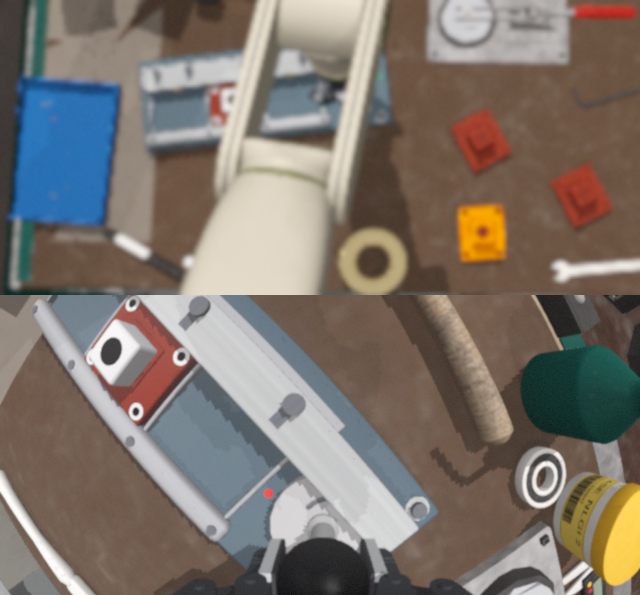

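The ball is gripped well between the pads, and the red dot is visible at (268,493). I'll keep turning.

apply_moves(
  angular=[
    [0,0,0.9],
    [0,0,0.9],
    [0,0,0.9],
    [0,0,0.9],
    [0,0,0.9],
    [0,0,0.9],
    [0,0,0.9],
    [0,0,0.9],
    [0,0,0.9],
    [0,0,0.9],
    [0,0,0.9],
    [0,0,0.9],
    [0,0,0.9],
    [0,0,0.9],
    [0,0,0.9],
    [0,0,0.9],
    [0,0,0.9],
  ],
  travel=[
    [0,0,0],
    [0,0,0],
    [0,0,0],
    [0,0,0],
    [0,0,0],
    [0,0,0],
    [0,0,0],
    [0,0,0],
    [0,0,0],
    [0,0,0],
    [0,0,0],
    [0,0,0],
    [0,0,0],
    [0,0,0],
    [0,0,0],
    [0,0,0],
    [0,0,0],
  ],
  jaw=[0.3,0.3,0.3,0.3,0.3,0.3,0.3,0.3,0.3,0.3,0.3,0.3,0.3,0.3,0.3,0.3,0.3],
)

```text
time: 7.78
tool_pos: [631.1, -39.2, 85.4]
tcp_rot: [179.9, -0.0, 178.5]
ft_force: [8.5, 2.5, -8.1]
finger_gap: 37.8
grip_force: 71.5
```

Run:
```python
from h import *
s=st();print(s['wrist_torque'])
```

```text
t 7.78 pos [631.1 -39.2  85.4] rot [179.9  -0.  178.5] F [ 8.5  2.5 -8.1] gap 37.8 grip 71.5 j [ -8.  20.  89.   0.  71. -97.]
[ 0.54042684 -1.25853247  0.13473345]
```

apply_moves(
  angular=[
    [0,0,0.8],
    [0,0,0.8],
    [0,0,0.8],
    [0,0,0],
  ],
  travel=[
    [0,0,0],
    [0,0,0],
    [0,0,0],
    [0,0,0],
  ],
  jaw=[0.3,0.3,0.3,0.3],
)

```text
time: 8.28
tool_pos: [631.4, -39.5, 85.4]
tcp_rot: [180.0, 0.0, -162.5]
ft_force: [-0.8, 3.1, 2.9]
finger_gap: 37.8
grip_force: 72.3
```

Run:
```python
from h import *
s=st();print(s['wrist_torque'])
```

```text
t 8.28 pos [631.4 -39.5  85.4] rot [ 180.     0.  -162.5] F [-0.8  3.1  2.9] gap 37.8 grip 72.3 j [  -8.   20.   89.    0.   71. -116.]
[0.53325622 0.21930048 0.15977131]
```

apply_moves(
  angular=[
    [0,0,0],
    [0,0,0],
    [0,0,0],
    [0,0,-0.9],
    [0,0,-0.9],
    [0,0,-0.9],
    [0,0,-0.9],
    [0,0,-0.9],
    [0,0,-0.9],
    [0,0,-0.9],
    [0,0,-0.9],
    [0,0,-0.9],
    [0,0,-0.9],
    [0,0,-0.9],
    [0,0,0],
  ],
  travel=[
    [0,0,0],
    [0,0,0],
    [0,0,0.4],
    [0,0,0.9],
    [0,0,0.9],
    [0,0,0.9],
    [0,0,0.1],
    [0,0,0],
    [0,0.5,0],
    [0,0.5,0],
    [0,0.5,0],
    [0,0.5,0],
    [0,0.5,0],
    [0,0.5,0],
    [0,0,0],
  ],
  jaw=[1,1,1,1,1,1,1,1,1,1,1,1,1,1,1],
)

```text
time: 10.15
tool_pos: [631.3, 81.2, 214.4]
tcp_rot: [179.9, 0.0, 118.5]
ft_force: [0.1, -0.0, 0.1]
finger_gap: 85.1
grip_force: 0.0
```

Run:
```python
from h import *
s=st();d=r.snapshot('wrist');cv2.imwrite('pics/w3.png',d['color'][:,:,::-1])
```

```text
t 10.15 pos [631.3  81.2 214.4] rot [179.9   0.  118.5] F [ 0.1 -0.   0.1] gap 85.1 grip 0.0 j [  3.  14.  82.   0.  84. -26.]
```

View pics/w3.png

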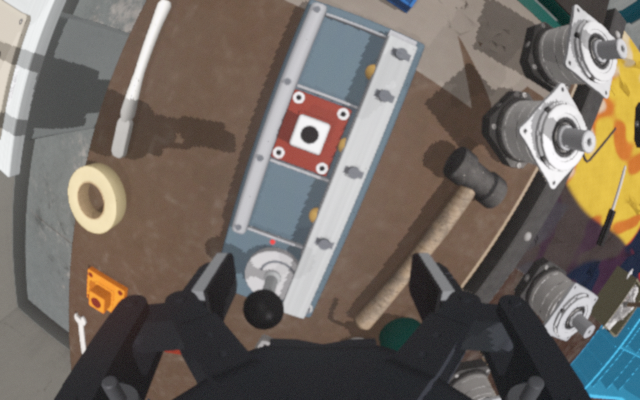

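The bar has moved back: the brass noses show at (370,70), (342,145) and (314,215), and the middle nest holds the machined cover at (310,133). I'll measure the bar edge on an enlarged crop.

Run:
```python
from h import *
s=st();d=r.snapshot('wrist');np.save('w3.npy',d['color'])
import pickle;pickle.dump((d,s),open('w3.pkl','wb'))
cv2.imwrite('pics/w3c.png',cv2.resize(d['color'][:,:,::-1][0:300,210:440],None,fx=2,fy=2,interpolation=cv2.INTER_CUBIC))
```

```text
t 10.2 pos [631.3  80.3 214.2] rot [180.    0.  118.6] F [0.7 0.7 0.8] gap 85.4 grip 0.0 j [  3.  14.  82.  -0.  84. -26.]
```

View pics/w3c.png

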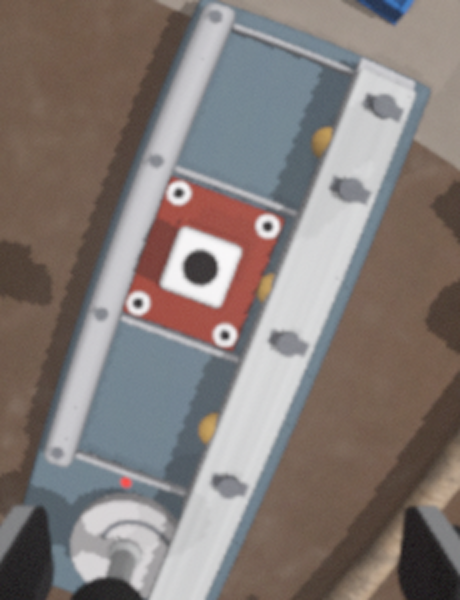

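Run:
```python
from h import *
import pickle;d,s=pickle.load(open('w3.pkl','rb'))
s['tool_pos']=np.array([631.1,81.0,214.2]);s['tcp_rot']=[180,0,118.55]
P=lambda u,v,z:wbp(d,s,210+(u+.5)/2-.5,(v+.5)/2-.5,z)[:2]
for n,a,b,z in[('rib120',(234,28),(353,70),23),('rib40',(178,170),(297,212),23),('rib-40',(123,319),(240,357),23),('rib-120',(78,456),(185,493),23),('baredge',(152,600),(362,75),36.5),('railcrest',(60,465),(220,10),30)]:
    p,q=P(*a,z),P(*b,z);e=q-p;print(n,p.round(1),q.round(1),'ang',np.degrees(np.arctan2(e[1],e[0])).round(1),np.hypot(*e).round(1))
print('boss',P(200,267,51));print('holes',np.mean([P(*x,27) for x in((178,193),(267,227),(138,303),(225,335))],0),[P(*x,27).round(1).tolist() for x in((178,193),(267,227),(138,303),(225,335))])
for x in((322,141),(266,287),(209,429)):print('nose',P(*x,25))
a=np.radians(7.6);R=np.array([[np.cos(a),-np.sin(a)],[np.sin(a),np.cos(a)]]);o=np.array([596.,120.5])
for u,v in((152,600),(256,340),(362,75)):print('bar fix',R.T@(P(u,v,36.5)-o))
for u,v,z in((234,28,23),(353,70,23),(178,170,23),(297,212,23),(123,319,23),(240,357,23),(78,456,23),(185,493,23)):print('rib fix',(R.T@(P(u,v,z)-o)).round(1))
print('boss fix',R.T@(P(200,267,51)-o))
```

```text
rib120 [551.3 236.4] [613.1 246.8] ang 9.6 62.7
rib40 [562.6 158.1] [624.  167.8] ang 9.0 62.2
rib-40 [573.1  78.8] [634.8  89.7] ang 10.0 62.7
rib-120 [ 5.837e+02 -2.000e-01] [645.1   8.9] ang 8.5 62.0
baredge [657.3 -55.2] [617.3 242.5] ang 97.7 300.3
railcrest [577.3  -6.7] [541.7 239.7] ang 98.2 249.0
boss [595.40470118 122.5039415 ]
holes [595.44404765 122.15348674] [[568.5, 147.9], [614.5, 153.7], [576.4, 90.4], [622.3, 96.6]]
nose [617.29262623 205.2023776 ]
nose [628.71511516 127.42439885]
nose [638.9351169   48.58078609]
bar fix [  37.56537094 -182.28758586]
bar fix [ 37.25812182 -22.48696498]
bar fix [ 37.26175057 118.06103847]
rib fix [-29.  120.8]
rib fix [ 33.7 123. ]
rib fix [-28.1  41.7]
rib fix [34.  43.2]
rib fix [-28.2 -38.3]
rib fix [ 34.4 -35.7]
rib fix [ -28.1 -118. ]
rib fix [  33.9 -117.1]
boss fix [-0.32503537  2.06507003]
```

Run:
```python
from h import *
import pickle;d,s=pickle.load(open('w3.pkl','rb'))
s['tool_pos']=np.array([631.2,-43,199.8]);s['tcp_rot']=[180,0,14.5]
a=np.radians(7.7);R=np.array([[np.cos(a),-np.sin(a)],[np.sin(a),np.cos(a)]]);o=np.array([596.,120.5])
im=cv2.imread('pics/w1.png')
for u in (110,220,270): 
    print(u,im[130:175,u].mean(1).astype(int).tolist())
    for v in (150,155,160,165,170):print(v,(R.T@(wbp(d,s,u,v,36.5)[:2]-o)).round(1),end=' ')
    print()
d2=r.snapshot('scene')
cv2.imwrite('pics/sc.png',cv2.resize(d2['color'][:,:,::-1][205:315,215:325],None,fx=5,fy=5,interpolation=cv2.INTER_CUBIC))
```

```text
110 [154, 145, 141, 137, 139, 137, 143, 152, 172, 191, 206, 211, 213, 214, 215, 214, 214, 214, 214, 214, 213, 213, 212, 214, 216, 216, 204, 168, 121, 104, 103, 103, 102, 105, 103, 108, 119, 131, 133, 137, 134, 136, 136, 136, 136]
150 [32.8 66.5] 155 [27.3 66.7] 160 [21.8 66.8] 165 [16.2 67. ] 170 [10.6 67.3] 
220 [202, 203, 203, 200, 197, 187, 188, 208, 216, 215, 216, 216, 217, 219, 218, 217, 214, 213, 215, 215, 214, 214, 213, 214, 214, 216, 216, 218, 217, 216, 214, 212, 213, 215, 216, 214, 204, 170, 125, 106, 104, 104, 105, 103, 105]
150 [ 41.2 -65.9] 155 [ 36.4 -66.2] 160 [ 31.6 -66.5] 165 [ 26.8 -66.7] 170 [ 21.9 -67. ] 
270 [149, 174, 191, 192, 193, 193, 193, 193, 193, 188, 190, 202, 211, 212, 212, 213, 214, 217, 217, 216, 211, 211, 207, 204, 203, 201, 201, 200, 200, 201, 203, 203, 205, 204, 202, 199, 198, 199, 202, 202, 202, 193, 170, 120, 93]
150 [  45.6 -114.3] 155 [  40.9 -114.7] 160 [  36.3 -115.1] 165 [  31.6 -115.5] 170 [  26.9 -115.9]
```

View pics/sc.png

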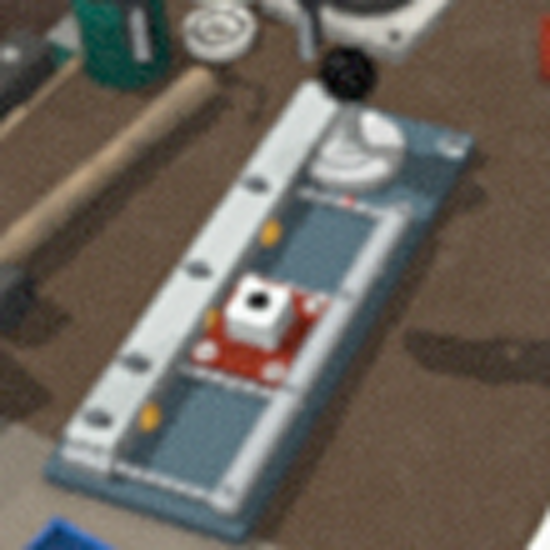

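In w1 the bar edge was at x of about 25, and it is now about 37. That is a 12 mm travel, so it is fully open. Next I'll look from straight above the machined cover.

apply_moves(
  angular=[
    [0,0,0.96],
    [0,0,0.96],
    [0,0,0.96],
    [0,0,0.96],
    [0,0,0.96],
    [0,0,0.96],
    [0,0,0.96],
    [0,0,0.96],
    [0,0,0.96],
    [0,0,0],
  ],
  travel=[
    [-0.1,0.12,-0.15],
    [-0.1,0.12,-0.15],
    [-0.1,0.12,-0.15],
    [-0.1,0.12,-0.15],
    [-0.1,0.12,-0.15],
    [-0.1,0.12,-0.15],
    [-0.1,0.12,-0.15],
    [-0.1,0.12,-0.15],
    [-0.1,0.12,-0.15],
    [0,0,0],
  ],
  jaw=[1,1,1,1,1,1,1,1,1,1],
)

```text
time: 11.55
tool_pos: [594.7, 122.6, 158.7]
tcp_rot: [-180.0, -0.1, -172.5]
ft_force: [0.1, -0.4, 0.9]
finger_gap: 85.5
grip_force: 0.0
```

```bash
cat >> h.py <<'E'
import pickle
def quads(d,s,z,lo,hi,amin=300):
    """min-area rects of colour blobs (HSV range) -> world centre and angle at height z"""
    hsv=cv2.cvtColor(d['color'],cv2.COLOR_RGB2HSV);m=cv2.inRange(hsv,np.array(lo),np.array(hi))
    m=cv2.morphologyEx(m,cv2.MORPH_CLOSE,np.ones((3,3)))
    for c in cv2.findContours(m,cv2.RETR_EXTERNAL,cv2.CHAIN_APPROX_NONE)[0]:
        if cv2.contourArea(c)<amin:continue
        w=np.array([wbp(d,s,u,v,z)[:2] for u,v in c[:,0].astype(float)],np.float32)
        rc=cv2.minAreaRect(w);print('px',c[:,0].mean(0).round(),'c',np.round(rc[0],1),'size',np.round(rc[1],1),'ang',round(rc[2],1))
E
python3 - <<'E'
from h import *
s=st();d=r.snapshot('wrist');pickle.dump((d,s),open('w4.pkl','wb'))
cv2.imwrite('pics/w4.png',d['color'][:,:,::-1])
quads(d,s,27,(0,110,60),(8,255,255))
quads(d,s,51,(0,0,225),(180,25,255))
E
```

```text
t 11.55 pos [594.7 122.6 158.7] rot [-1.800e+02 -1.000e-01 -1.725e+02] F [ 0.1 -0.4  0.9] gap 85.5 grip 0.0 j [  7.  12.  90.  -0.  78. -91.]
px [322. 199.] c [596.  121.6] size [58.1 70.5] ang 7.6
px [ 42. 125.] c [ 551.7 -204.8] size [72.  81.6] ang 29.0
px [284. 259.] c [641.8 102.7] size [ 24.4 109.5] ang 7.9
px [ 52. 272.] c [ 716.8 -180.3] size [77.4 60.2] ang 19.2
px [322. 210.] c [595.7 121.6] size [27.4 28.1] ang 7.6
px [495.  14.] c [413.3 238.7] size [41.3 10.6] ang 61.6
```

View pics/w4.png

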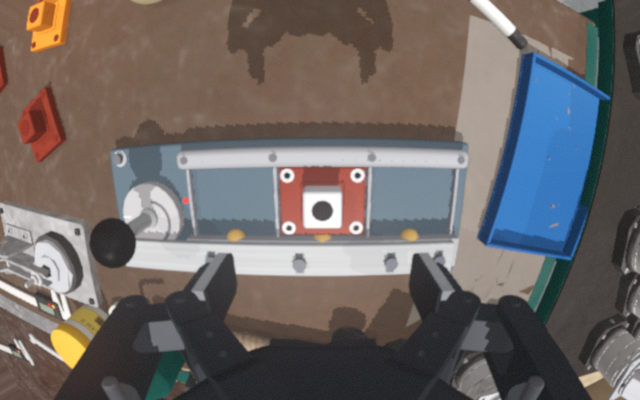

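The machined cover is right under the gripper: plate centre (322,199), boss (322,210), yaw 7.6°. The tray rim corners are at (530,55), (607,97), (570,258) and (482,240). Grasping now.

apply_moves(
  angular=[
    [0,0,0],
    [0,0,0],
    [0,0,0],
    [0,0,0],
    [0,0,0],
    [0,0,0],
    [0,0,0],
    [0,0,0],
    [0,0,0],
    [0,0,0],
  ],
  travel=[
    [0.02,-0.03,-0.875],
    [0,0,-0.875],
    [0,0,-0.875],
    [0,0,0],
    [0,0,0],
    [0,0,0],
    [0,0,0],
    [0,0,0],
    [0,0,0],
    [0,0,0],
  ],
  jaw=[1,1,1,1,0.1,0.1,0.1,0.1,0.1,0.1],
  force=70,
)

```text
time: 12.85
tool_pos: [596.9, 122.5, 56.0]
tcp_rot: [180.0, 0.1, -172.5]
ft_force: [-2.3, 0.7, 7.0]
finger_gap: 28.5
grip_force: 71.1
```

Run:
```python
from h import *
st()
d,s=pickle.load(open('w4.pkl','rb'))
w=[wbp(d,s,u,v,22)[:2] for u,v in((530,55),(607,97),(570,258),(482,240))];print(np.round(w,1).tolist(),np.mean(w,0))
w=np.array(w);e=np.roll(w,-1,0)-w;print(np.hypot(*e.T),np.degrees(np.arctan2(e[:,1],e[:,0])))
```

```text
t 12.85 pos [596.9 122.5  56. ] rot [ 1.800e+02  1.000e-01 -1.725e+02] F [-2.3  0.7  7. ] gap 28.5 grip 71.1 j [  7.  19.  94.   0.  67. -91.]
[[427.4, 298.2], [432.0, 425.2], [627.7, 426.8], [615.4, 283.5]] [525.63902224 358.41052256]
[127.02243459 195.67883604 143.86910246 188.6607544 ] [ 87.88599754   0.47706281 -94.89512471 175.50702272]
```

apply_moves(
  angular=[
    [0,0,0],
    [0,0,0],
    [0,0,-0.16],
    [0,0,-0.16],
    [0,0,-0.16],
    [0,0,-0.16],
    [0,0,-0.16],
    [0,0,-0.16],
    [0,0,-0.16],
    [0,0,0],
    [0,0,0],
  ],
  travel=[
    [0,0,0.5],
    [0,0,0.7],
    [-0.26,0.85,0],
    [-0.26,0.85,0],
    [-0.26,0.85,0],
    [-0.26,0.85,0],
    [-0.26,0.85,0],
    [-0.26,0.85,0],
    [-0.26,0.85,0],
    [0,0,0],
    [0,0,0],
  ],
  jaw=[0.1,0.1,0.1,0.1,0.1,0.1,0.1,0.1,0.1,0.1,0.1],
  force=80,
)

```text
time: 14.22
tool_pos: [522.8, 359.8, 101.8]
tcp_rot: [-180.0, -0.0, 178.6]
ft_force: [-0.6, -0.4, -3.6]
finger_gap: 28.2
grip_force: 83.3
```

apply_moves(
  angular=[
    [0,0,0],
    [0,0,0],
    [0,0,0],
    [0,0,0],
    [0,0,0],
    [0,0,0],
    [0,0,0],
    [0,0,0],
    [0,0,0],
    [0,0,0],
    [0,0,0],
    [0,0,0],
  ],
  travel=[
    [0,0,-0.7],
    [0,0,-0.5],
    [0,0,-0.25],
    [0,0,0],
    [0,0,0],
    [0,0,0],
    [0,0,0],
    [0,0,0.5],
    [0,0,0.9],
    [0,0,0.9],
    [0,0,0.6],
    [0,0,0],
  ],
  jaw=[0.1,0.1,0.1,0.1,0.6,0.6,0.6,0.6,0.6,1,1,1],
)

```text
time: 15.72
tool_pos: [525.0, 361.3, 164.8]
tcp_rot: [179.8, 0.3, 178.6]
ft_force: [-0.3, -0.9, -0.8]
finger_gap: 85.1
grip_force: 0.0
```

Run:
```python
from h import *
s=st();d=r.snapshot('wrist')
quads(d,s,16,(0,110,60),(8,255,255));quads(d,s,40,(0,0,225),(180,25,255))
cv2.imwrite('pics/w5.png',d['color'][:,:,::-1])
t=r.snapshot('top');hsv=cv2.cvtColor(t['color'],cv2.COLOR_RGB2HSV);m=cv2.inRange(hsv,np.array((0,120,60)),np.array((8,255,255)))
for c in cv2.findContours(m,cv2.RETR_EXTERNAL,cv2.CHAIN_APPROX_NONE)[0]:
    if 60<cv2.contourArea(c)<2000:
        w=np.array([bp(t,u,v,12)[:2] for u,v in c[:,0].astype(float)],np.float32);rc=cv2.minAreaRect(w);print('top',c[:,0].mean(0).round(),np.round(rc[0],1),np.round(rc[1],1),round(rc[2],1))
```

```text
t 15.72 pos [525.  361.3 164.8] rot [179.8   0.3 178.6] F [-0.3 -0.9 -0.8] gap 85.1 grip 0.0 j [ 30.  16.  85.   0.  78. -59.]
px [320. 194.] c [522.3 358.7] size [69.  56.4] ang 88.6
px [320. 199.] c [523.2 358.8] size [27.1 26.4] ang 88.5
px [79. 74.] c [389.6 115.3] size [ 16.7 174.6] ang 7.5
px [561.  17.] c [346.2 597.3] size [ 44.4 108. ] ang 15.7
top [386. 239.] [ 470.9 -361.6] [76. 66.] 27.3
top [345. 216.] [ 546.8 -221. ] [77.4 65.3] 28.8
top [395. 164.] [ 733.  -396.8] [25.2 87.8] 0.7
top [513.   6.] [1339.1 -833. ] [23.5 59. ] 68.7
top [215.  10.] [1312.3  271.8] [83.8 74.5] 2.8
top [157.  16.] [1284.2  478.8] [136.4 114.8] 0.5
```

View pics/w5.png

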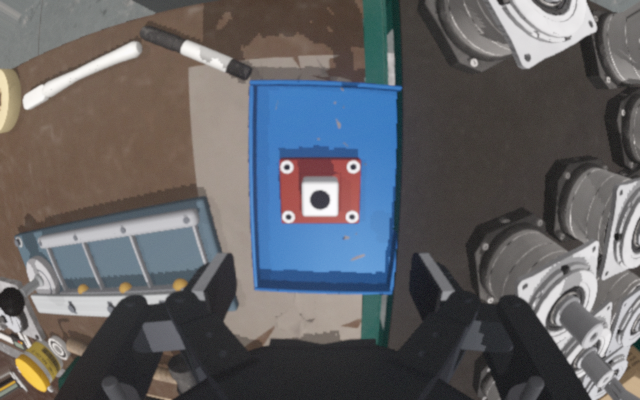

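The cover lies flat in the tray at (320,194). The raw covers have not moved. Going to raw cover A, near (549,-221).

apply_moves(
  angular=[
    [0,0,-0.5],
    [0,0,-0.5],
    [0,0,-0.5],
    [0,0,-0.5],
    [0,0,-0.5],
    [0,0,-0.5],
    [0,0,-0.5],
    [0,0,-0.5],
    [0,0,-0.5],
    [0,0,-0.5],
    [0,0,-0.5],
    [0,0,-0.5],
    [0,0,-0.5],
    [0,0,-0.5],
    [0,0,-0.5],
    [0,0,0],
  ],
  travel=[
    [0.04,-0.97,0],
    [0.04,-0.97,0],
    [0.04,-0.97,0],
    [0.04,-0.97,0],
    [0.04,-0.97,0],
    [0.04,-0.97,0],
    [0.04,-0.97,0],
    [0.04,-0.97,0],
    [0.04,-0.97,0],
    [0.04,-0.97,0],
    [0.04,-0.97,0],
    [0.04,-0.97,0],
    [0.04,-0.97,0],
    [0.04,-0.97,-0.2],
    [0.04,-0.97,-0.2],
    [0,0,0],
  ],
  jaw=[1,1,1,1,1,1,1,1,1,1,1,1,1,1,1,1],
)

```text
time: 17.82
tool_pos: [545.4, -223.7, 141.6]
tcp_rot: [-179.8, -0.2, 118.4]
ft_force: [-1.7, 0.1, 1.2]
finger_gap: 85.6
grip_force: 0.0
```

Run:
```python
from h import *
s=st();d=r.snapshot('wrist')
quads(d,s,12,(0,110,60),(8,255,255))
cv2.imwrite('pics/w6.png',d['color'][:,:,::-1]);pickle.dump((d,s),open('w6.pkl','wb'))
# tight crop for own reading
cv2.imwrite('pics/w6c.png',cv2.resize(d['color'][:,:,::-1][120:290,220:420],None,fx=3,fy=3,interpolation=cv2.INTER_CUBIC))
```

```text
t 17.82 pos [ 545.4 -223.7  141.6] rot [-179.8   -0.2  118.4] F [-1.7  0.1  1.2] gap 85.6 grip 0.0 j [-27.  11.  94.  -0.  76. -56.]
px [181. 270.] c [ 464.3 -356.8] size [60.2 48.2] ang 28.5
px [329. 200.] c [ 550.  -221.8] size [72.9 62.3] ang 29.0
px [179. 138.] c [ 409.9 -232.7] size [17.9 18.3] ang 24.5
```

View pics/w6c.png

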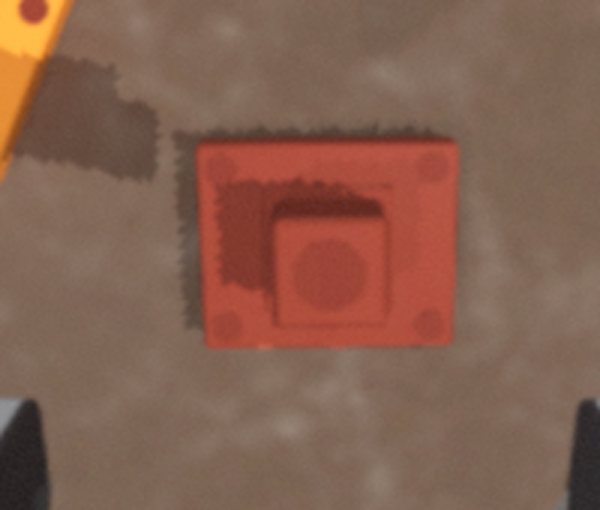

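The raw boss is at crop (330,271), which is image (329.8,210). It is square to the tool, about 5 mm off along the closing axis. Grasping.

apply_moves(
  angular=[
    [0,0,0],
    [0,0,0],
    [0,0,0],
    [0,0,0.05],
    [0,0,0],
    [0,0,0],
    [0,0,0],
    [0,0,0],
    [0,0,0],
    [0,0,0],
    [0,0,0],
    [0,0,0],
    [0,0,0],
  ],
  travel=[
    [0.12,0.04,-0.875],
    [0,0,-0.875],
    [0,0,-0.875],
    [0,0,0],
    [0,0,0],
    [0,0,0],
    [0,0,0],
    [0,0,0],
    [0,0,0],
    [0,0,0],
    [0,0,0.75],
    [0,0,0.75],
    [0,0,0],
  ],
  jaw=[1,1,1,1,0.1,0.1,0.1,0.1,0.1,0.1,0.1,0.1,0.1],
  force=80,
)

```text
time: 19.5
tool_pos: [553.9, -221.3, 102.1]
tcp_rot: [179.8, 0.3, 119.0]
ft_force: [0.1, 0.5, -2.3]
finger_gap: 28.7
grip_force: 79.9
```

apply_moves(
  angular=[
    [0,0,0.96],
    [0,0,0.96],
    [0,0,0.96],
    [0,0,0.96],
    [0,0,0.96],
    [0,0,0.96],
    [0,0,0.96],
    [0,0,0.96],
    [0,0,0.22],
    [0,0,0.22],
    [0,0,0.22],
    [0,0,0.22],
    [0,0,0],
    [0,0,0],
  ],
  travel=[
    [-0.13,0.875,0],
    [-0.13,0.875,0],
    [-0.13,0.875,0],
    [-0.13,0.875,0],
    [-0.13,0.875,0],
    [-0.13,0.875,0],
    [-0.13,0.875,0],
    [-0.13,0.875,0],
    [0.475,0.885,0],
    [0.475,0.885,0],
    [0.475,0.885,0],
    [0.475,0.885,0],
    [0,0,0],
    [0,0,0],
  ],
  jaw=[0.1,0.1,0.1,0.1,0.1,0.1,0.1,0.1,0.1,0.1,0.1,0.1,0.1,0.1],
)

```text
time: 21.25
tool_pos: [585.1, 200.9, 97.1]
tcp_rot: [-180.0, -0.2, -172.5]
ft_force: [-0.1, 0.3, -3.0]
finger_gap: 28.4
grip_force: 79.9
```

Run:
```python
from h import *
p=[]
for i in range(4):
    s=r.sense();p.append(np.r_[s['tool_pos'],s['tcp_rot']])
    d=r.snapshot('wrist')
print(np.mean(p,0).round(2),np.std(p,0).round(2));st()
pickle.dump((d,s),open('w7.pkl','wb'))
cv2.imwrite('pics/w7.png',cv2.resize(d['color'][:,:,::-1][120:300,220:420],None,fx=3,fy=3,interpolation=cv2.INTER_CUBIC))
```

```text
[ 5.8535e+02  2.0055e+02  9.7730e+01 -1.7997e+02 -1.2000e-01 -1.7256e+02] [0.2  0.24 0.45 0.01 0.03 0.03]
t 21.45 pos [585.9 200.4  98.7] rot [-180.    -0.  -172.6] F [ 0.5  1.2 -1.6] gap 28.6 grip 79.9 j [ 14.  17.  91.  -0.  72. -83.]
```

View pics/w7.png

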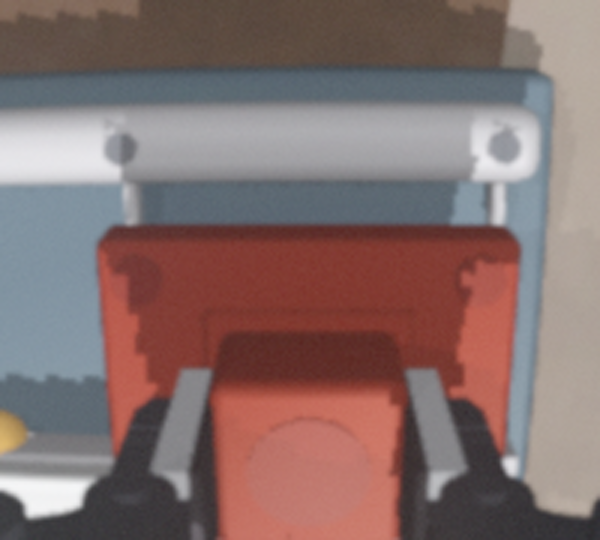

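Held square over nest 3. The plate edge is parallel to the rail, and the ribs are centred about 1 mm to the right of the plate. Lowering with a small shift.

apply_moves(
  angular=[
    [0,0,0],
    [0,0,0],
    [0,0,0],
    [0,0,0],
    [0,0,0],
    [0,0,0],
    [0,0,0],
  ],
  travel=[
    [0,0.03,-0.5],
    [0,0,-0.3],
    [0,0,-0.05],
    [0,0,-0.05],
    [0,0,-0.05],
    [0,0,-0.05],
    [0,0,0],
  ],
  jaw=[0.1,0.1,0.1,0.1,0.1,0.1,0.1],
)

```text
time: 22.32
tool_pos: [585.5, 202.5, 58.3]
tcp_rot: [-180.0, -0.1, -172.5]
ft_force: [-3.8, 0.4, -3.4]
finger_gap: 28.6
grip_force: 80.0
```

apply_moves(
  angular=[
    [0,0,0],
    [0,0,0],
    [0,0,0],
    [0,0,0],
  ],
  travel=[
    [0,0,-0.05],
    [0,0,-0.05],
    [0,0,-0.05],
    [0,0,0],
  ],
  jaw=[0.1,0.1,0.1,0.1],
)

```text
time: 22.82
tool_pos: [586.2, 202.5, 56.0]
tcp_rot: [-180.0, -0.0, -172.5]
ft_force: [-19.8, -5.1, 22.2]
finger_gap: 28.5
grip_force: 83.2
```

apply_moves(
  angular=[
    [0,0,0],
    [0,0,0],
    [0,0,0],
  ],
  travel=[
    [-0.02,0,-0.05],
    [-0.02,0,-0.05],
    [0,0,0],
  ],
  jaw=[0.1,0.1,0.1],
)

```text
time: 23.2
tool_pos: [586.2, 202.6, 55.9]
tcp_rot: [-180.0, 0.1, -172.5]
ft_force: [-29.2, -8.8, 48.5]
finger_gap: 28.3
grip_force: 86.7
```

apply_moves(
  angular=[
    [0,0,0],
    [0,0,0],
    [0,0,0],
    [0,0,0],
    [0,0,0],
    [0,0,0],
    [0,0,0],
    [0,0,0],
    [0,0,0],
    [0,0,0],
    [0,0,0],
    [0,0,0],
  ],
  travel=[
    [0,0,0.1],
    [0,0,0],
    [0,0,0],
    [0,0,0],
    [0,0,0.5],
    [0,0,0.5],
    [0,0,0],
    [0,0,0],
    [0,0,0],
    [0,0,0],
    [0,0,-0.2],
    [0,0,0],
  ],
  jaw=[0.1,0.55,0.55,0.55,0.55,0.55,0,0,0,0,0,0],
)

```text
time: 24.7
tool_pos: [583.8, 202.3, 83.6]
tcp_rot: [-180.0, -0.1, -172.5]
ft_force: [-0.2, 0.1, -0.3]
finger_gap: 0.0
grip_force: 0.0
```

apply_moves(
  angular=[
    [0,0,0],
    [0,0,0],
    [0,0,0],
    [0,0,0],
    [0,0,0],
    [0,0,0],
  ],
  travel=[
    [0,0,-0.1],
    [0,0,-0.05],
    [0,0,-0.05],
    [0,0,-0.05],
    [0,0,-0.05],
    [0,0,0],
  ],
  jaw=[0,0,0,0,0,0],
)

```text
time: 25.45
tool_pos: [584.8, 202.6, 76.0]
tcp_rot: [-180.0, 0.0, -172.5]
ft_force: [-13.6, -4.3, 23.2]
finger_gap: 0.0
grip_force: 11.4
```

apply_moves(
  angular=[
    [0,0,0],
    [0,0,0],
    [0,0,0],
    [0,0,0],
  ],
  travel=[
    [0,0,0.5],
    [0,0,0.8],
    [0,0,0.85],
    [0,0,0],
  ],
  jaw=[0,1,1,1],
)

```text
time: 25.95
tool_pos: [587.4, 203.2, 164.0]
tcp_rot: [179.9, 0.4, -172.5]
ft_force: [0.6, 0.3, 0.6]
finger_gap: 53.8
grip_force: 0.0
```

```bash
cat >> h.py <<'E'
def topraw():
    t=r.snapshot('top');hsv=cv2.cvtColor(t['color'],cv2.COLOR_RGB2HSV);m=cv2.inRange(hsv,np.array((0,120,60)),np.array((8,255,255)))
    for c in cv2.findContours(m,cv2.RETR_EXTERNAL,cv2.CHAIN_APPROX_NONE)[0]:
        if 60<cv2.contourArea(c)<600:
            w=np.array([bp(t,u,v,12)[:2] for u,v in c[:,0].astype(float)],np.float32);rc=cv2.minAreaRect(w);print('top',c[:,0].mean(0).round(),np.round(rc[0],1),np.round(rc[1],1),round(rc[2],1))
E
python3 - <<'E'
from h import *
s=st();d=r.snapshot('wrist');quads(d,s,27,(0,110,60),(8,255,255));topraw()
pickle.dump((d,s),open('w8.pkl','wb'))
E
```

```text
t 25.95 pos [587.4 203.2 164. ] rot [ 179.9    0.4 -172.5] F [0.6 0.3 0.6] gap 53.8 grip 0.0 j [ 14.  14.  88.   0.  78. -83.]
px [322. 193.] c [585.1 201.9] size [58.8 70.7] ang 7.5
px [482. 148.] c [522.3 345.6] size [59.3 54.9] ang 88.8
top [386. 239.] [ 470.8 -361.6] [76.  66.1] 27.3
top [225. 204.] [584.3 198.3] [50.  54.1] 10.4
top [395. 164.] [ 733.  -396.8] [25.2 87.8] 0.7
top [513.   6.] [1339.7 -832.9] [25.4 57.4] 70.6
top [215.  10.] [1312.3  271.8] [83.8 74.6] 2.8
top [157.  16.] [1284.2  478.7] [136.4 114.5] 0.5
```

Raw cover A sits level in nest 3: its footprint matches the seated machined cover, and the press touched at the seated height. Now raw cover B.

apply_moves(
  angular=[
    [0,0,-0.58],
    [0,0,-0.58],
    [0,0,-0.58],
    [0,0,-0.58],
    [0,0,-0.58],
    [0,0,-0.58],
    [0,0,-0.58],
    [0,0,-0.58],
    [0,0,-0.58],
    [0,0,-0.58],
    [0,0,-0.58],
    [0,0,-0.58],
    [0,0,-0.58],
    [0,0,-0.58],
    [0,0,-0.58],
    [0,0,0],
    [0,0,0],
  ],
  travel=[
    [-0.185,-0.94,0],
    [-0.185,-0.94,0],
    [-0.185,-0.94,0],
    [-0.185,-0.94,0],
    [-0.185,-0.94,0],
    [-0.185,-0.94,0],
    [-0.185,-0.94,0],
    [-0.185,-0.94,0],
    [-0.185,-0.94,0],
    [-0.185,-0.94,0],
    [-0.185,-0.94,0],
    [-0.185,-0.94,0],
    [-0.185,-0.94,0],
    [-0.185,-0.94,-0.1875],
    [-0.185,-0.94,-0.1875],
    [0,0,0],
    [0,0,0],
  ],
  jaw=[1,1,1,1,1,1,1,1,1,1,1,1,1,1,1,1,1],
)

```text
time: 28.18
tool_pos: [473.2, -360.7, 142.9]
tcp_rot: [-180.0, -0.1, 117.9]
ft_force: [0.1, 1.0, 0.1]
finger_gap: 85.6
grip_force: 0.0
```

Run:
```python
from h import *
s=st();d=r.snapshot('wrist');quads(d,s,12,(0,110,60),(8,255,255))
cv2.imwrite('pics/w9.png',cv2.resize(d['color'][:,:,::-1][120:290,220:420],None,fx=3,fy=3,interpolation=cv2.INTER_CUBIC))
```

```text
t 28.18 pos [ 473.2 -360.7  142.9] rot [-1.800e+02 -1.000e-01  1.179e+02] F [0.1 1.  0.1] gap 85.6 grip 0.0 j [-42.  11.  93.   0.  76. -70.]
px [323. 202.] c [ 474.5 -362.8] size [72.9 61.8] ang 27.9
px [345.  17.] c [ 418.1 -217.4] size [18.5 17.8] ang 29.6
```

View pics/w9.png

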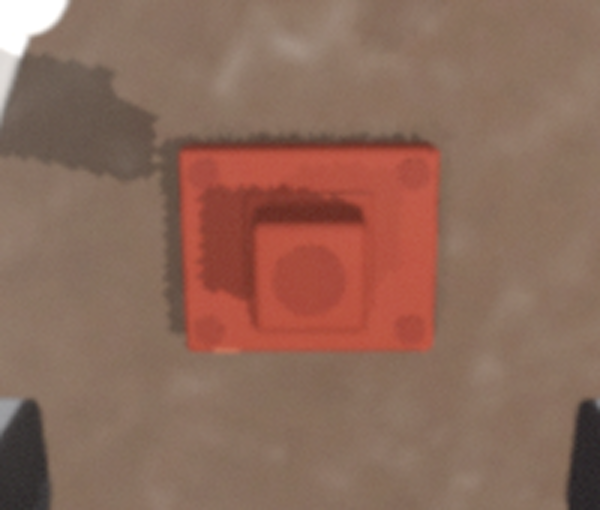

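Raw cover B is square to the tool with its boss at crop (309,277), about 2 mm off along tool x. Grasping and carrying.

apply_moves(
  angular=[
    [0,0,0],
    [0,0,0],
    [0,0,0],
    [0,0,0],
    [0,0,0],
    [0,0,0],
    [0,0,0],
    [0,0,0],
    [0,0,0],
    [0,0,0],
    [0,0,0],
    [0,0,0],
    [0,0,0],
  ],
  travel=[
    [0.02,-0.055,-0.875],
    [0,0,-0.875],
    [0,0,-0.875],
    [0,0,0],
    [0,0,0],
    [0,0,0],
    [0,0,0],
    [0,0,0],
    [0,0,0],
    [0,0,0],
    [0,0,0.75],
    [0,0,0.75],
    [0,0,0],
  ],
  jaw=[1,1,1,1,0.1,0.1,0.1,0.1,0.1,0.1,0.1,0.1,0.1],
  force=80,
)

```text
time: 29.85
tool_pos: [476.0, -365.1, 101.8]
tcp_rot: [179.9, 0.3, 117.9]
ft_force: [0.6, -0.7, -3.9]
finger_gap: 28.4
grip_force: 80.1
```

apply_moves(
  angular=[
    [0,0,0.79],
    [0,0,0.79],
    [0,0,0.79],
    [0,0,0.79],
    [0,0,0.79],
    [0,0,0.79],
    [0,0,0.79],
    [0,0,0.79],
    [0,0,0.79],
    [0,0,0.79],
    [0,0,0.79],
    [0,0,0],
    [0,0,0],
    [0,0,0],
    [0,0,0],
  ],
  travel=[
    [0.1,0.96,0],
    [0.1,0.96,0],
    [0.1,0.96,0],
    [0.1,0.96,0],
    [0.1,0.96,0],
    [0.1,0.96,0],
    [0.1,0.96,0],
    [0.1,0.96,0],
    [0.1,0.96,0],
    [0.1,0.96,0],
    [0.1,0.96,0],
    [0.98,0.8,0],
    [0.98,0.8,0],
    [0,0,0],
    [0,0,0],
  ],
  jaw=[0.1,0.1,0.1,0.1,0.1,0.1,0.1,0.1,0.1,0.1,0.1,0.1,0.1,0.1,0.1],
)

```text
time: 31.72
tool_pos: [595.4, 122.5, 96.7]
tcp_rot: [-180.0, -0.2, -172.6]
ft_force: [-0.8, -0.3, -4.3]
finger_gap: 28.7
grip_force: 80.2
```

Run:
```python
from h import *
s=st();d=r.snapshot('wrist');s['tool_pos']=np.array([596.9,122.7,99.1]);s['tcp_rot']=[180,0,187.4]
quads(d,s,72,(0,110,40),(8,255,255))
d,s=pickle.load(open('w7.pkl','rb'));s['tool_pos']=np.array([586.3,201.3,99.1]);s['tcp_rot']=[180,0,187.4];print('w7 ref');quads(d,s,72,(0,110,40),(8,255,255))
```

```text
t 31.73 pos [595.4 122.5  96.7] rot [-180.    -0.2 -172.6] F [-0.8 -0.3 -4.3] gap 28.7 grip 80.2 j [  7.  16.  93.  -0.  71. -91.]
px [362. 235.] c [586.9 148.6] size [ 62.9 127.1] ang 12.0
px [585. 168.] c [524.6 285.1] size [50.5 42.1] ang 88.5
w7 ref
px [322. 242.] c [584.1 200.1] size [60.4 69.9] ang 7.4
px [521. 163.] c [521.  307.7] size [47.8 41.9] ang 88.7
```

Run:
```python
from h import *
d=r.snapshot('wrist');d7=pickle.load(open('w7.pkl','rb'))[0]
for n,x in(('now',d),('w7',d7)):
    m=cv2.inRange(cv2.cvtColor(x['color'],cv2.COLOR_RGB2HSV),np.array((0,110,40)),np.array((8,255,255)))>0
    print(n,[int(np.argmax(m[150:,u])+150) for u in(270,300,322,345,375)],[(int(np.argmax(m[v])),int(np.argmin(m[v,322:])+322)) for v in(210,225,240)])
```

```text
now [194, 194, 193, 193, 194] [(253, 487), (156, 484), (256, 482)]
w7 [197, 196, 196, 196, 196] [(253, 392), (255, 391), (256, 390)]
```

apply_moves(
  angular=[
    [0,0,0],
    [0,0,0],
    [0,0,0],
    [0,0,0],
    [0,0,0],
    [0,0,0],
    [0,0,0],
  ],
  travel=[
    [0.035,0.01,-0.5],
    [0,0,-0.3],
    [0,0,-0.05],
    [0,0,-0.05],
    [0,0,-0.05],
    [0,0,-0.05],
    [0,0,0],
  ],
  jaw=[0.1,0.1,0.1,0.1,0.1,0.1,0.1],
)

```text
time: 32.7
tool_pos: [597.4, 123.1, 58.3]
tcp_rot: [180.0, -0.1, -172.6]
ft_force: [-3.6, -1.0, -4.5]
finger_gap: 28.5
grip_force: 80.2
```

apply_moves(
  angular=[
    [0,0,0],
    [0,0,0],
    [0,0,0],
    [0,0,0],
    [0,0,0],
    [0,0,0],
  ],
  travel=[
    [0,0,-0.05],
    [0,0,-0.05],
    [0,0,-0.05],
    [-0.02,0,-0.05],
    [-0.02,0,-0.025],
    [0,0,0],
  ],
  jaw=[0.1,0.1,0.1,0.1,0.1,0.1],
)

```text
time: 33.45
tool_pos: [598.2, 123.2, 55.9]
tcp_rot: [-180.0, 0.1, -172.6]
ft_force: [-25.5, -4.8, 40.0]
finger_gap: 28.5
grip_force: 86.0
```

apply_moves(
  angular=[
    [0,0,0],
    [0,0,0],
    [0,0,0],
    [0,0,0],
    [0,0,0],
    [0,0,0],
    [0,0,0],
    [0,0,0],
    [0,0,0],
    [0,0,0],
    [0,0,0],
    [0,0,0],
    [0,0,0],
    [0,0,0],
    [0,0,0],
    [0,0,0],
    [0,0,0],
  ],
  travel=[
    [0,0,0.075],
    [0,0,0],
    [0,0,0],
    [0,0,0],
    [0,0,0.5],
    [0,0,0.5],
    [0,0,0],
    [0,0,0],
    [0,0,0],
    [0,0,0],
    [0,0,-0.2],
    [0,0,-0.1],
    [0,0,-0.05],
    [0,0,-0.05],
    [0,0,-0.05],
    [0,0,-0.05],
    [0,0,0],
  ],
  jaw=[0.1,0.55,0.55,0.55,0.55,0.55,0,0,0,0,0,0,0,0,0,0,0],
)

```text
time: 35.58
tool_pos: [596.9, 123.2, 76.0]
tcp_rot: [-180.0, 0.0, -172.6]
ft_force: [-13.9, -2.4, 22.3]
finger_gap: 0.1
grip_force: 11.3
```

apply_moves(
  angular=[
    [0,0,0],
    [0,0,0],
    [0,0,0],
    [0,0,0],
    [0,0,0],
    [0,0,0],
  ],
  travel=[
    [0,0,0.5],
    [0,0,0.8],
    [0,0,0.85],
    [0,0,0],
    [0,0,0],
    [0,0,0],
  ],
  jaw=[0,1,1,1,1,1],
)

```text
time: 36.33
tool_pos: [595.9, 123.0, 157.8]
tcp_rot: [180.0, -0.1, -172.6]
ft_force: [0.1, -0.2, -0.3]
finger_gap: 85.5
grip_force: 0.0
```

Run:
```python
from h import *
s=st();d=r.snapshot('wrist');quads(d,s,27,(0,110,60),(8,255,255));topraw()
```

```text
t 36.33 pos [595.9 123.  157.8] rot [ 1.800e+02 -1.000e-01 -1.726e+02] F [ 0.1 -0.2 -0.3] gap 85.5 grip 0.0 j [  7.  13.  90.   0.  78. -91.]
px [413. 199.] c [585.1 200.8] size [58.9 71.6] ang 8.0
px [323. 199.] c [595.6 122.4] size [58.6 71. ] ang 7.7
px [546. 156.] c [522.7 339.9] size [63.3 54.9] ang 88.6
top [220. 205.] [584.6 212. ] [52.6 55.1] 7.7
top [249. 202.] [594.9 110.9] [46.  38.3] 2.4
top [395. 164.] [ 733.  -396.8] [25.2 87.8] 0.7
top [513.   6.] [1338.9 -833.2] [24.2 58.7] 70.6
top [215.  10.] [1312.3  271.8] [83.8 74.6] 2.8
top [157.  16.] [1284.2  478.7] [136.4 114.5] 0.5
```

Both raw covers are seated level: (585,201) and (596,122), 59 x 71 footprints, yaw 7.7°. The press was solid at the seated height. Now closing the knob.

apply_moves(
  angular=[
    [0,0,0],
    [0,0,0],
    [0,0,0],
    [0,0,0],
    [0,0,0],
    [0,0,0],
    [0,0,0],
    [0,0,0],
    [0,0,0],
    [0,0,0],
    [0,0,0],
    [0,0,0],
    [0,0,0],
    [0,0,0],
    [0,0,0],
  ],
  travel=[
    [0.172,-0.815,0],
    [0.172,-0.815,0],
    [0.172,-0.815,0],
    [0.172,-0.815,0],
    [0.172,-0.815,0],
    [0,0,0],
    [0,0,-0.925],
    [0,0,-0.925],
    [0,0,0],
    [0,0,0],
    [0,0,0],
    [0,0,0],
    [0,0,0],
    [0,0,0],
    [0,0,0],
  ],
  jaw=[1,1,1,1,1,1,1,1,1,0.3,0.3,0.3,0.3,0.3,0.3],
  force=70,
)

```text
time: 38.3
tool_pos: [632.4, -39.2, 87.7]
tcp_rot: [180.0, 0.2, -172.6]
ft_force: [-2.6, 3.7, 7.7]
finger_gap: 37.0
grip_force: 69.0
```

apply_moves(
  angular=[
    [0,0,-0.5],
    [0,0,-0.9],
    [0,0,-0.9],
    [0,0,-0.9],
    [0,0,-0.9],
    [0,0,-0.9],
    [0,0,-0.9],
    [0,0,-0.9],
    [0,0,-0.9],
    [0,0,-0.9],
    [0,0,-0.9],
    [0,0,-0.9],
    [0,0,-0.9],
    [0,0,-0.9],
    [0,0,-0.9],
    [0,0,-0.9],
    [0,0,-0.9],
    [0,0,-0.9],
    [0,0,-0.9],
    [0,0,-0.9],
  ],
  travel=[
    [0,0,-0.03],
    [0,0,0],
    [0,0,0],
    [0,0,0],
    [0,0,0],
    [0,0,0],
    [0,0,0],
    [0,0,0],
    [0,0,0],
    [0,0,0],
    [0,0,0],
    [0,0,0],
    [0,0,0],
    [0,0,0],
    [0,0,0],
    [0,0,0],
    [0,0,0],
    [0,0,0],
    [0,0,0],
    [0,0,0],
  ],
  jaw=[0.3,0.3,0.3,0.3,0.3,0.3,0.3,0.3,0.3,0.3,0.3,0.3,0.3,0.3,0.3,0.3,0.3,0.3,0.3,0.3],
)

```text
time: 40.8
tool_pos: [631.8, -39.6, 87.6]
tcp_rot: [179.9, -0.1, 46.4]
ft_force: [-11.3, 3.7, 18.1]
finger_gap: 37.9
grip_force: 70.0
```

Run:
```python
from h import *
s=st();print(s['wrist_torque'])
```

```text
t 40.8 pos [631.8 -39.6  87.6] rot [ 1.799e+02 -1.000e-01  4.640e+01] F [-11.3   3.7  18.1] gap 37.9 grip 70.0 j [-8. 20. 89.  0. 71. 35.]
[0.33338861 1.6677783  0.24132827]
```

apply_moves(
  angular=[
    [0,0,-0.8],
    [0,0,-0.8],
    [0,0,-0.8],
    [0,0,-0.8],
    [0,0,-0.8],
    [0,0,-0.5],
    [0,0,0],
  ],
  travel=[
    [0,0,0],
    [0,0,0],
    [0,0,0],
    [0,0,0],
    [0,0,0],
    [0,0,0],
    [0,0,0],
  ],
  jaw=[0.3,0.3,0.3,0.3,0.3,0.3,0.3],
)

```text
time: 41.68
tool_pos: [633.1, -39.1, 86.7]
tcp_rot: [180.0, -0.3, 10.5]
ft_force: [1.0, 4.6, 3.8]
finger_gap: 37.6
grip_force: 71.8
```

Run:
```python
from h import *
s=st();print(s['wrist_torque'])
```

```text
t 41.67 pos [633.1 -39.1  86.7] rot [180.   -0.3  10.5] F [1.  4.6 3.8] gap 37.6 grip 71.8 j [-8. 20. 89.  0. 71. 71.]
[ 0.3499725  -0.24970195 -0.13639426]
```

apply_moves(
  angular=[
    [0,0,0],
    [0,0,0],
    [0,0,0],
    [0,0,0.475],
    [0,0,0],
    [0,0,0],
    [0,0,0],
  ],
  travel=[
    [0,0,0],
    [0,0,0],
    [0,0,0.95],
    [0,-0.09,0.95],
    [0,0,0.95],
    [0,0,0.06],
    [0,0,0],
  ],
  jaw=[1,1,1,1,1,1,1],
)

```text
time: 42.55
tool_pos: [631.0, -43.6, 200.0]
tcp_rot: [180.0, 0.0, 14.4]
ft_force: [-0.4, 0.5, -0.3]
finger_gap: 85.5
grip_force: 0.0
```

Run:
```python
from h import *
s=st();d=r.snapshot('wrist');im=d['color'].mean(2);im1=cv2.imread('pics/w1.png').mean(2)
cv2.imwrite('pics/w10.png',d['color'][:,:,::-1])
for u in(105,110,115,200,210,220,230,265):print(u,im[148:178,u].astype(int).tolist(),'| w1',im1[148:178,u].astype(int).tolist())
```

```text
t 42.55 pos [631.  -43.6 200. ] rot [180.    0.   14.4] F [-0.4  0.5 -0.3] gap 85.5 grip 0.0 j [-9. 14. 84. -0. 82. 67.]
105 [215, 214, 213, 212, 213, 214, 215, 214, 215, 215, 198, 144, 95, 79, 80, 89, 98, 96, 82, 72, 71, 66, 61, 56, 58, 60, 59, 57, 58, 57] | w1 [214, 213, 212, 214, 214, 214, 216, 215, 195, 140, 105, 103, 102, 102, 100, 102, 102, 111, 122, 131, 134, 134, 136, 135, 135, 135, 135, 135, 136, 135]
110 [182, 184, 186, 186, 188, 196, 208, 214, 216, 216, 205, 169, 115, 89, 86, 91, 102, 99, 90, 72, 67, 58, 59, 58, 57, 57, 58, 58, 56, 55] | w1 [214, 214, 213, 213, 212, 214, 216, 216, 204, 168, 121, 104, 103, 103, 102, 105, 103, 108, 119, 131, 133, 137, 134, 136, 136, 136, 136, 136, 135, 135]
115 [171, 171, 171, 176, 181, 188, 207, 213, 215, 216, 213, 188, 128, 87, 85, 86, 93, 95, 93, 88, 88, 89, 90, 90, 93, 92, 91, 90, 87, 89] | w1 [141, 139, 143, 166, 201, 212, 214, 216, 212, 186, 130, 103, 103, 104, 102, 104, 104, 103, 109, 119, 132, 136, 135, 136, 136, 136, 136, 135, 135, 134]
200 [216, 216, 214, 213, 213, 214, 216, 216, 217, 219, 218, 216, 215, 215, 214, 217, 218, 214, 19
[... 748 characters left out ...]
213, 215, 216, 214, 204, 170, 125, 106, 104, 104, 105, 103, 105, 104, 107, 107]
230 [214, 213, 215, 214, 215, 212, 211, 212, 212, 213, 214, 216, 217, 216, 214, 213, 212, 213, 215, 216, 212, 196, 152, 112, 103, 103, 103, 104, 103, 102] | w1 [213, 214, 215, 212, 212, 212, 212, 214, 215, 216, 216, 217, 215, 214, 212, 212, 214, 215, 214, 205, 179, 129, 106, 103, 103, 101, 104, 104, 105, 105]
265 [217, 217, 216, 212, 211, 209, 209, 203, 201, 199, 200, 201, 201, 202, 204, 204, 206, 202, 201, 199, 200, 202, 203, 204, 195, 166, 128, 106, 100, 102] | w1 [215, 214, 211, 210, 211, 210, 208, 209, 208, 208, 209, 211, 211, 212, 209, 207, 204, 202, 203, 201, 204, 205, 204, 192, 149, 108, 100, 104, 98, 101]
```

View pics/w10.png

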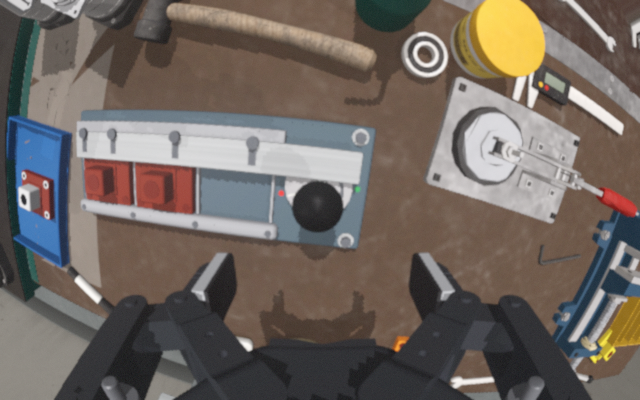

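The wrist view shows both covers under the bar at (103,182) and (165,188), and the machined cover in the tray. I'll take one more grasp and turn it further clockwise to make sure it is hard against the stop.

apply_moves(
  angular=[
    [0,0,0],
    [0,0,0],
    [0,0,0],
    [0,0,0],
    [0,0,0],
    [0,0,0],
    [0,0,0],
    [0,0,0],
    [0,0,0],
    [0,0,-0.6],
    [0,0,-0.6],
    [0,0,-0.6],
    [0,0,-0.6],
    [0,0,-0.6],
  ],
  travel=[
    [0,0.09,-0.95],
    [0,0,-0.95],
    [0,0,-0.95],
    [0,0,-0.05],
    [0,0,0],
    [0,0,0],
    [0,0,0],
    [0,0,0],
    [0,0,0],
    [0,0,0],
    [0,0,0],
    [0,0,0],
    [0,0,0],
    [0,0,0],
  ],
  jaw=[1,1,1,1,0.3,0.3,0.3,0.3,0.3,0.3,0.3,0.3,0.3,0.3],
  force=90,
)

```text
time: 44.35
tool_pos: [632.3, -39.4, 86.6]
tcp_rot: [-180.0, -0.2, -9.7]
ft_force: [-2.1, 3.9, 5.3]
finger_gap: 37.1
grip_force: 93.4
```

Run:
```python
from h import *
s=st();print(s['wrist_torque'],s['joint_efforts'])
```

```text
t 44.35 pos [632.3 -39.4  86.6] rot [-180.    -0.2   -9.7] F [-2.1  3.9  5.3] gap 37.1 grip 93.4 j [-8. 20. 89.  0. 71. 91.]
[0.09841554 0.26408092 0.19837658] [ -2.25862831 -61.25357866 -44.537462    -0.52873587  -0.75137313
  -1.19787253]
```

apply_moves(
  angular=[
    [0,0,-0.6],
    [0,0,-0.6],
    [0,0,-0.6],
    [0,0,-0.6],
    [0,0,-0.6],
  ],
  travel=[
    [0,0,0],
    [0,0,0],
    [0,0,0],
    [0,0,0],
    [0,0,0],
  ],
  jaw=[0.3,0.3,0.3,0.3,0.3],
)

```text
time: 44.98
tool_pos: [633.4, -40.2, 86.7]
tcp_rot: [-179.9, -0.3, -33.7]
ft_force: [4.5, -3.1, 1.0]
finger_gap: 37.2
grip_force: 93.1
```

Run:
```python
from h import *
s=st();print(s['wrist_torque'],s['joint_efforts'])
```

```text
t 44.98 pos [633.4 -40.2  86.7] rot [-179.9   -0.3  -33.7] F [ 4.5 -3.1  1. ] gap 37.2 grip 93.1 j [ -8.  20.  89.  -0.  71. 116.]
[-0.23362573 -0.70292025  0.18502796] [  0.93272701 -63.241117   -42.96687841   0.41398074   2.06753969
  -1.33727152]
```

Joint 6 effort is about 1.3 N m, which is slip torque, so the knob is hard against its stop. Releasing, backing off and comparing.

apply_moves(
  angular=[
    [0,0,0.1],
    [0,0,0],
    [0,0,0],
    [0,0,0.9],
    [0,0,0.9],
    [0,0,0.9],
    [0,0,0.9],
    [0,0,0.9],
    [0,0,0.9],
    [0,0,0.5],
    [0,0,0],
    [0,0,0],
  ],
  travel=[
    [0,0,0],
    [0,0,0],
    [0,0,0],
    [0,0,0.95],
    [0,-0.09,0.95],
    [0,0,0.95],
    [0,0,0.05],
    [0,0,0],
    [0,0,0],
    [0,0,0],
    [0,0,0],
    [0,0,0],
  ],
  jaw=[1,1,1,1,1,1,1,1,1,1,1,1],
)

```text
time: 46.48
tool_pos: [631.0, -43.5, 200.2]
tcp_rot: [-180.0, 0.0, 14.3]
ft_force: [0.7, -0.2, -0.7]
finger_gap: 85.4
grip_force: 0.0
```

Run:
```python
from h import *
s=st();d=r.snapshot('wrist');im=d['color'].mean(2);im0=cv2.imread('pics/w10.png').mean(2)
print([cv2.phaseCorrelate(im0[255:,:200][:0] if 0 else np.float64(im0[20:120,150:550]),np.float64(im[20:120,150:550]))])
for u in(110,210,230):print(u,im[148:178,u].astype(int).tolist())
a=np.radians(7.7);R=np.array([[np.cos(a),-np.sin(a)],[np.sin(a),np.cos(a)]]);o=np.array([598.3,121.9])
for u,v in((110,159.6),(210,168.2),(230,170.2)):print((R.T@(wbp(d,s,u,v,36.5)[:2]-o)).round(1))
quads(d,s,27,(0,110,60),(8,255,255))
```

```text
t 46.48 pos [631.  -43.5 200.2] rot [-180.     0.    14.3] F [ 0.7 -0.2 -0.7] gap 85.4 grip 0.0 j [-9. 14. 84.  0. 82. 67.]
[((-0.15853358925159, -0.0021653518770250457), 0.9778835006449659)]
110 [190, 192, 192, 190, 188, 193, 205, 211, 215, 217, 213, 187, 138, 96, 89, 91, 99, 101, 92, 80, 67, 62, 59, 61, 55, 57, 59, 60, 58, 55]
210 [214, 216, 216, 215, 213, 212, 214, 215, 216, 216, 218, 218, 217, 216, 214, 214, 214, 216, 215, 207, 171, 128, 106, 103, 106, 103, 105, 103, 103, 104]
230 [215, 213, 213, 214, 214, 211, 211, 212, 213, 214, 215, 215, 217, 217, 215, 213, 213, 212, 214, 216, 215, 203, 165, 123, 106, 102, 101, 103, 102, 104]
[21.3 64.9]
[ 21.3 -58.7]
[ 21.2 -79.3]
px [615. 200.] c [ 724.9 -464.1] size [ 25.5 128.4] ang 0.3
px [ 40. 191.] c [531.4 341. ] size [64.3 57. ] ang 88.7
px [165. 187.] c [591.6 120.1] size [48.9 71.6] ang 8.0
px [108. 181.] c [580.8 199.5] size [48.6 73.8] ang 7.6
```

```bash
python3 -c "
from bench import r
print(r.hand_in())"
```

```text
the job is handed in; nothing more can be done
None
```

I opened the clamp, laid the one machined cover flat in the tray, seated both raw covers level in the left and middle nests, turned the knob clockwise to its stop (bar edge at 21 mm), and handed the job in; no verdict came back.

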